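# Index the eye shield in front of the polishing wheel

## Robot

A 6-joint arm with a two-finger parallel gripper is mounted at the origin on the work surface. World frame = base frame: x ahead of the robot, y to its left, z up, the work surface at z = 0. Lengths are in m, angles in rad, forces in N, time in s.
With the tool pointing down it reaches from about 0.35 to 0.725 m from the base axis. Payload 6 kg.
Tool frame: the origin (TCP) lies on the centre line of the jaws, within the pads' length; the fingertips stand 14 mm ahead of it and the grasp point (between the pads) lies 5 mm behind it; z points along the fingers, y is the direction in which the jaws open and shut (so a half turn about z gives the same grasp; the last joint's range is limited). The gripper opens to 85 mm and grips with 20 to 120 N. Pads are 22 mm wide; open, the fingers measure 114 mm over their backs; the gripper's body (76 mm by 85 mm) begins 54 mm behind the grasp point. The pads swing forward as they close: fully open they stand 13 mm farther back than shut.
Start: joints at [-0.921, 0.04, 0.085, 0, -1.615, -0.334], TCP at [0.186, -0.57, 0.245] pointing down, gripper open.
Joint ranges: [-2.56, 2.56], [-1.29, 2.01], [-1.08, 1.49], [-3.29, 1.98], [-2.81, -0.18], [-2.99, 2.99]. Speed limits (rad/s): [2.57, 2.57, 3.01, 3.14, 3.14, 3.14].

## Interface

Orientations are given as a rotation vector (axis times angle).
In Python, from station import manip, kin, vision, current_t, current_qpos, current_joint_vel, current_tau, current_tcp_pos, current_eef_rot, current_contact_force, current_wrist_torque, current_gripper_width gives the robot as it stands. Calls block until the motion is done:
- manip.movep(position, orientation): joint-space move of the TCP to a pose.
- manip.move_straight(position, rot=None, speed=0.15, max_force=None): straight line of the TCP; rot=None keeps the orientation; speed is the mean speed in m/s. With max_force (N) it stops when the force on the tool has changed by that much, and returns True; else False.
- manip.set_joints(angles): joint-space move.
- manip.set_gripper(opening, squeeze=None): finger opening in m; squeeze is the grip in N (None keeps the last); returns when the fingers have stopped.
- manip.sleep(seconds).
- kin.inverse_kinematics(position, orientation): joint angles nearest the present ones, or None.
- vision.snapshot(name): name is "scene" or "top" or "wrist"; returns the picture (384x512x3 uint8, blue, green, red); there is no depth.
- vision.calibration(name): a dict with "K" (3x3 intrinsics, pixels), "xyz" and "rotation" of the camera in the world; the wrist camera has in their place "mount" (4x4, takes a point from camera to tool coordinates, whose origin is the TCP and whose axes are the flange's). Camera axes: x right, y up, looking along -z (the intrinsics and any distortion apply to the point x, -y, -z); pixel columns grow to the right and rows downward; lengths in m; the calibration is good to about 2 mm. A picture is of the moment at which its call begins: read the wrist's pose just before it. calibration takes no time and is no camera call.
A pose or a line that the arm cannot do raises manip.IKError and nothing moves.
- manip.hand_in(): hands the job in, once; it reports no verdict.
Readings, each from a call of its own:
- current_t(): time.
- current_qpos(): joint angles.
- current_joint_vel(): joint speeds.
- current_tau(): joint torques, N m.
- current_tcp_pos(): TCP position.
- current_eef_rot(): TCP orientation.
- current_contact_force(): force on the tool from outside, world axes, zero at the start.
- current_wrist_torque(): the same for the moment, N m.
- current_gripper_width(): finger opening in m.
Only numpy, scipy, OpenCV 4.12 (cv2) and the standard library are available. Lean on these libraries where they do the work, as an engineer would, in place of code of your own. Each camera call takes 0.05 s, during which the arm holds its last target.

## Task

Bring the clear eye shield in front of the polishing head that has the wheel fitted: pull its plunger knob out until it clicks and stays out, slide the carriage along the rail to that head, and push the knob fully home again so that the pin drops into the slot there. Then tighten the T-bar clamp clockwise to its stop, and leave the loose things on the bench where they are.

Things in the scene. Friction and masses are not known exactly. Their poses are not given: they have to be found in the camera images.
- rail: Fixed straight slide rail on the bench, 480 mm long (its y axis), 85 mm wide (its x axis, pointing ahead and to the robot's left, across to the polishing heads), 30 mm high, with end blocks. Origin: centre of its underside. It carries a grey carriage block (120 mm in x, 230 mm in y, from 32 to 67 mm above the bench) that stays level and parallel to the rail.
- carriage (a joint): Position of the carriage along the rail, m: 0 at the middle (start), positive to the rail's +y, end stops at -0.074 and +0.074. Index slots in the rail at -0.070, 0 and +0.070; the plunger's 10 mm round-ended pin enters a slot with 2 mm play each side. With the pin in a slot it is locked; free, it slides with about 3 N.
- plunger (a joint): How far the knob is pulled out along its axis, m: 0 home, detent at 0.030, hard stop 0.033. It moves lightly (2 N) to 0.014, then a catch resists, about 12 N; past about 0.024 it snaps out to the detent and stays, short of that it slips back. Pushing back in over the catch takes about 10 N. The pin is clear of its slot beyond 0.024; away from a slot it cannot be pushed in past that.
- plunger_knob (a point): Centre of the plunger knob, a black cylinder 40 mm in diameter, 30 mm long, on the carriage's -x side, 75 mm to its -y side. z axis: the knob's axis outwards, up and leaning to the rail's -x, 38 degrees from vertical; y along the rail. When home, 18 mm of thin stem is free below it, then a 32 mm boss. A pane 105 mm above blocks a tool pointing straight down: come along the axis.
- shield_mid (a point): Middle of the clear eye-shield pane, 115 mm (x) by 90 mm (y) and 4 mm thick, level, 219 mm above the bench, held by two posts at its far edge; fixed on the carriage, directly over the plunger (same y on the carriage).
- clamp (a joint): Angle of the T-bar clamp, rad: 0 fully loose, grows as it is turned clockwise seen from above, stop at 1.6 (tight). Starts at 0.1 to 0.5, turns with about 0.12 N m of friction and stays where it is left. At 0 its bar stands 135 degrees counter-clockwise from the carriage's x axis.
- clamp_bar (a point): Middle of the clamp's grip bar, black, 76 mm long (this frame's x axis), 16 mm thick (y), 24 mm high (z, vertical axis of rotation); 111 mm above the bench on the carriage's top, 75 mm to the carriage's +y side; 32 mm of free height below the bar's underside near its ends, nothing above it.
- wheel_head: Fixed green polishing motor (foot 170 x 120 mm, 175 mm high) beyond the rail, tapered spindle pointing to the rail at 125 mm height, with a grey felt wheel 116 mm in diameter. Origin: underside, below the spindle axis, below the wheel; axes parallel to the rail's. The shield is in front when shield_mid has y = 0 in this frame: one of the two outer slots.
- bare_head: The same polishing motor with a bare tapered spindle, no wheel, origin likewise; stands in front of the other outer slot.
- steel_block: Loose steel bench block 80 x 80 x 28 mm, origin at its underside; leave alone.
- jar: Loose amber jar, 70 mm diameter, 85 mm high, origin at its underside; leave alone.
- compound_bar: Loose reddish-brown bar of polishing compound 55 x 130 x 40 mm, origin at its underside; leave alone.
- cup: Loose steel cup, 80 mm across, 90 mm high, origin at its underside; leave alone.

How it is judged:
By the outcome, as a careful person would: the job done as asked, in the order asked, and still so for the second after the job is handed in, with the robot touching nothing.
It also fails if it takes over 62 s, if anything falls off the work surface, if the arm or the gripper's body presses on something with over 40 N, if the wrist force passes 120 N, or if a joint passes its speed limit or range.

## Working session

There is one attempt and no reset: what is moved stays moved. The work goes in short steps, each a Python script; the robot and the scene stay as the last script left them, time stands still between calls to the robot, and variables do not carry over. Pictures are saved under pics/ and viewed, and the job is handed in when it is done.

```bash
ls; mkdir -p pics; python3 - <<'E'
from station import *
from station import manip,kin,vision,current_t
import cv2,numpy as np
for n in ["scene","top","wrist"]:
    im=vision.snapshot(n); cv2.imwrite(f"pics/{n}0.png",im)
    c=vision.calibration(n); print(n,{k:np.round(np.array(v),4).tolist() if not isinstance(v,str) else v for k,v in c.items()})
print(current_t())
E
```

```text
pics
scene {'K': [[397.2948, 0.0, 252.7865], [0.0, 397.2948, 200.1369], [0.0, 0.0, 1.0]], 'xyz': [1.1375, -0.4511, 0.985], 'rotation': [0.6514, 0.3282, 0.8606]}
top {'K': [[490.2449, 0.0, 253.8385], [0.0, 490.2449, 197.1618], [0.0, 0.0, 1.0]], 'xyz': [0.2585, -0.0135, 1.9089], 'rotation': [0.141, -0.1284, -1.5691]}
wrist {'K': [[326.5887, 0.0, 257.1469], [0.0, 326.5887, 188.5673], [0.0, 0.0, 1.0]], 'mount': [[0.0003, 0.9519, 0.3065, 0.078], [1.0, 0.0001, -0.0011, 0.0005], [-0.0011, 0.3065, -0.9519, -0.127], [0.0, 0.0, 0.0, 1.0]]}
0.15
```

View pics/scene0.png

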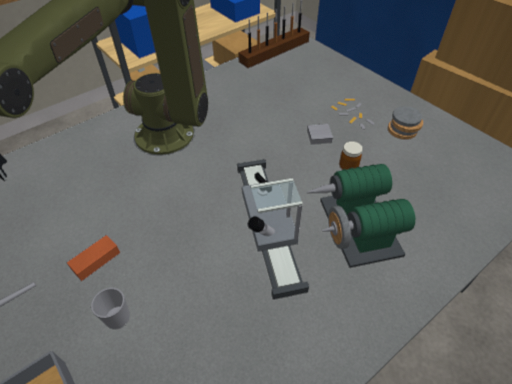

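View pics/top0.png

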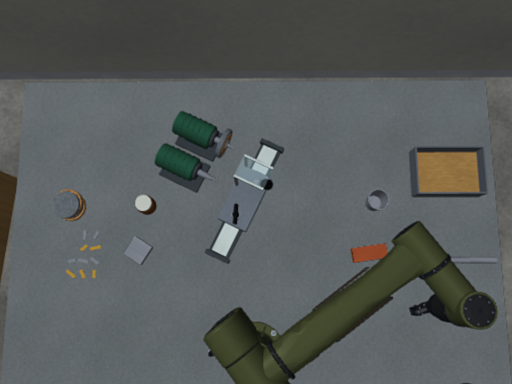

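View pics/wrist0.png

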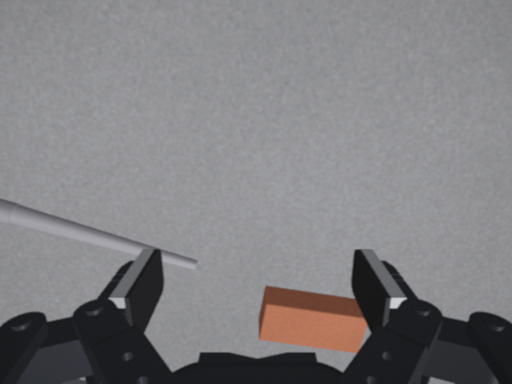

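The scene shows the wheel on the nearer (scene) / farther-x head, top view wheel at about (225,143). The shield and knob (268,184 top; 257,224 scene) are at the rail's -y end, and the T-bar is at (236,213) in top. I'll enlarge these to measure them.

```bash
python3 - <<'E'
import cv2
a=cv2.imread('pics/top0.png')[100:275,150:300]; cv2.imwrite('pics/top0z.png',cv2.resize(a,None,fx=3.4,fy=3.4,interpolation=cv2.INTER_CUBIC)[:600])
a=cv2.imread('pics/scene0.png')[150:300,220:420]; cv2.imwrite('pics/scene0z.png',cv2.resize(a,None,fx=4,fy=4,interpolation=cv2.INTER_CUBIC))
E
```

```text
(no output)
```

View pics/top0z.png

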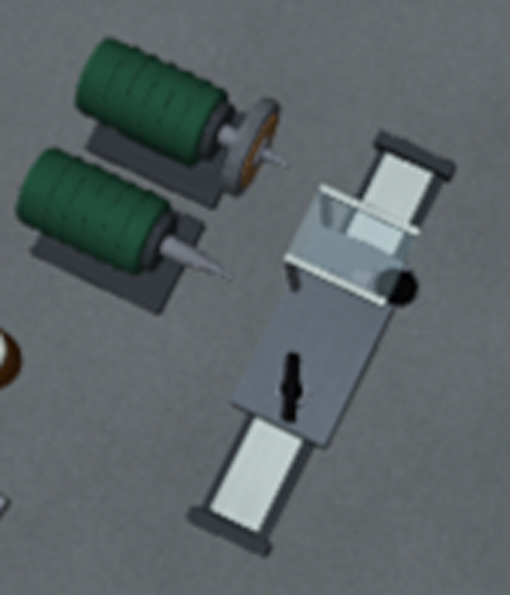

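View pics/scene0z.png

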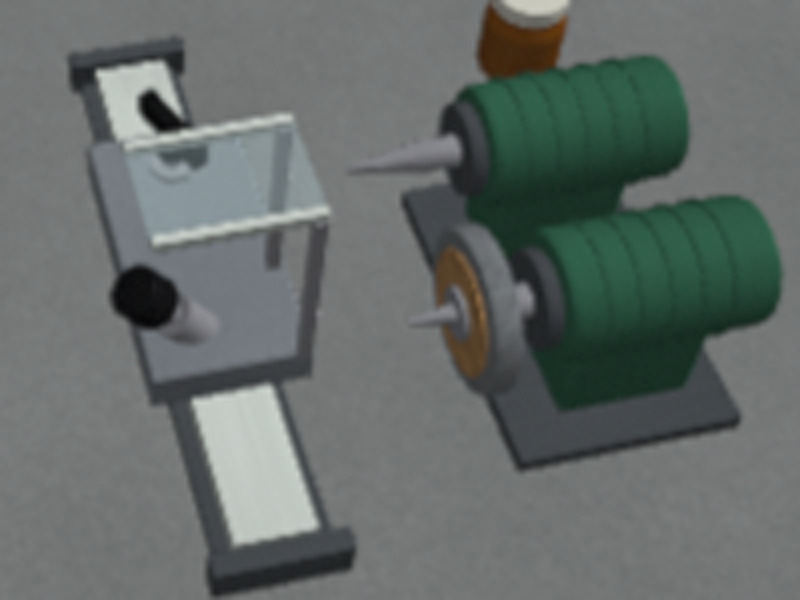

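```bash
cat > h.py <<'E'
import numpy as np,cv2
from scipy.spatial.transform import Rotation as R
from station import *
from station import manip,kin,vision,current_t,current_qpos,current_tcp_pos,current_eef_rot,current_contact_force,current_wrist_torque,current_gripper_width
def cam(n,pose=None):
    c=vision.calibration(n)
    if n!="wrist": return c["K"],np.array(c["xyz"]),R.from_rotvec(c["rotation"]).as_matrix()
    p,r=pose; M=R.from_rotvec(r).as_matrix(); m=np.array(c["mount"])
    return c["K"],np.array(p)+M@m[:3,3],M@m[:3,:3]
def ray(C,u,v):
    K,o,Rm=C; d=np.array([(u-K[0][2])/K[0][0],-(v-K[1][2])/K[1][1],-1.]); d=Rm@d; return o,d/np.linalg.norm(d)
def onz(C,u,v,z):
    o,d=ray(C,u,v); return o+d*(z-o[2])/d[2]
def tri(*rs):
    A=sum(np.eye(3)-np.outer(d,d) for o,d in rs); b=sum((np.eye(3)-np.outer(d,d))@o for o,d in rs)
    p=np.linalg.solve(A,b); return p,[np.linalg.norm((np.eye(3)-np.outer(d,d))@(p-o)) for o,d in rs]
def proj(C,p):
    K,o,Rm=C; q=Rm.T@(np.array(p)-o); return np.array([K[0][0]*q[0]/-q[2]+K[0][2],K[1][1]*-q[1]/-q[2]+K[1][2]])
E
python3 - <<'E'
from h import *
T=cam("top");S=cam("scene")
t=lambda x,y:(x/3.4+150-.35,y/3.4+100-.35)
s=lambda x,y:(x/4+220-.38,y/4+150-.38)
P=[onz(T,*t(*p),.067) for p in [(234,403),(325,445),(392,308),(295,285)]]
print("carr",np.round(P,4)); 
print(np.degrees(np.arctan2(*(P[1]-P[2])[[1,0]])),np.degrees(np.arctan2(*(P[0]-P[1])[[1,0]])), np.linalg.norm(P[0]-P[1]))
W=[onz(T,*t(*p),.030) for p in [(395,153),(433,178),(262,530),(212,508)]]
print("strip",np.round(W,4), np.mean(W,0))
# scene carriage corners
Q=[onz(S,*s(*p),.067) for p in [(90,147),(155,387),(310,360)]]
print("scene carr",np.round(Q,4))
print("knob tri",tri(ray(T,*t(402,288)),ray(S,*s(143,297))))
print("clamp top",onz(T,*t(291,387),.115))
pane=[onz(T,*t(*p),.219) for p in [(322,187),(419,232),(386,302),(287,259)]]
print("pane",np.round(pane,4),np.mean(pane,0),[np.linalg.norm(pane[i]-pane[i-1]) for i in range(4)])
pane=[onz(S,*s(*p),.219) for p in [(293,117),(327,212),(155,243),(124,146)]]
print("paneS",np.round(pane,4),np.mean(pane,0),[np.linalg.norm(pane[i]-pane[i-1]) for i in range(4)])
for n,p in [("wheel tip",(286,163)),("bare",(230,277))]: print(n,onz(T,*t(*p),.125))
for n,p in [("wheel tip",(412,322)),("bare",(348,172))]: print(n,onz(S,*s(*p),.125))
E
```

```text
carr [[ 0.4971  0.1352  0.067 ]
 [ 0.4499  0.0338  0.067 ]
 [ 0.6042 -0.0414  0.067 ]
 [ 0.631   0.0678  0.067 ]]
154.0287282697207 65.04731600912942 0.11188452751309629
strip [[ 0.7949 -0.0465  0.03  ]
 [ 0.7647 -0.0905  0.03  ]
 [ 0.3584  0.1053  0.03  ]
 [ 0.3831  0.1617  0.03  ]] [0.57525968 0.03250708 0.03      ]
scene carr [[ 0.4513  0.0343  0.067 ]
 [ 0.6581 -0.0665  0.067 ]
 [ 0.7081  0.0321  0.067 ]]
knob tri (array([ 0.61906541, -0.04934394,  0.11469827]), [np.float64(0.0028409579612562064), np.float64(0.0028409579612561544)])
clamp top [0.5082506  0.06955363 0.115     ]
pane [[ 0.7045  0.0333  0.219 ]
 [ 0.6559 -0.0676  0.219 ]
 [ 0.582  -0.0329  0.219 ]
 [ 0.6277  0.0695  0.219 ]] [6.42557092e-01 5.80267091e-04 2.19000000e-01] [np.float64(0.08489879982300216), np.float64(0.11200356636932829), np.float64(0.08167466502914943), np.float64(0.11218606300448161)]
paneS [[ 0.6278  0.0751  0.219 ]
 [ 0.7024  0.0366  0.219 ]
 [ 0.6543 -0.0634  0.219 ]
 [ 0.5781 -0.0282  0.219 ]] [0.64065552 0.00501176 0.219     ] [np.float64(0.11464448132385979), np.float64(0.08395690915209411), np.float64(0.11103060708215975), np.float64(0.08391797429617998)]
wheel tip [0.75686156 0.0757848  0.125     ]
bare [0.62838949 0.13635673 0.125     ]
wheel tip [0.75498335 0.07531754 0.125     ]
bare [0.63077862 0.13391379 0.125     ]
```

```bash
cat >> h.py <<'E'
YAW=np.radians(64.0); XH=np.array([np.cos(YAW),np.sin(YAW),0]); YH=np.array([-np.sin(YAW),np.cos(YAW),0]); ZH=np.array([0,0,1.])
A=-np.sin(np.radians(38))*XH+np.cos(np.radians(38))*ZH
def krot(sgn):
    z=-A; y=sgn*YH; x=np.cross(y,z); return R.from_matrix(np.c_[x,y,z]).as_rotvec()
E
python3 - <<'E'
from h import *
K=np.array([.619,-.0493,.1147])
np.set_printoptions(precision=3,suppress=True)
for s in (1,-1):
    r=krot(s); print(s,"toolx",R.from_rotvec(r).as_matrix()[:,0])
    for sh in (0,-.07):
        for back in (.15,.09,.03,0): print(sh,back,kin.inverse_kinematics(K+A*(back-.005)+YH*sh,r))
c=np.array([.571,.039,.116])
for ang in (185,170,150,130,107):
    for f in (0,180):
        t=np.radians(ang+90+f); y=np.array([np.cos(t),np.sin(t),0]); z=-ZH; x=np.cross(y,z)
        print(ang,f,kin.inverse_kinematics(c,R.from_matrix(np.c_[x,y,z]).as_rotvec()))
print(R.from_rotvec(current_eef_rot()).as_matrix())
E
```

```text
1 toolx [-0.345 -0.708 -0.616]
0 0.15 [-0.298 -0.     0.102 -0.654 -1.556 -0.186]
0 0.09 [-0.232  0.01   0.026 -0.65  -1.448 -0.186]
0 0.03 [-0.168  0.037 -0.032 -0.652 -1.342 -0.185]
0 0 [-0.137  0.056 -0.055 -0.655 -1.289 -0.184]
-0.07 0.15 [-0.316  0.179  0.293 -0.656 -1.576 -0.179]
-0.07 0.09 [-0.257  0.188  0.218 -0.652 -1.474 -0.174]
-0.07 0.03 [-0.2    0.213  0.161 -0.653 -1.374 -0.169]
-0.07 0 [-0.172  0.231  0.138 -0.656 -1.325 -0.167]
-1 toolx [0.345 0.708 0.616]
0 0.15 [-0.298 -0.     0.102 -0.654 -1.556  2.956]
0 0.09 [-0.232  0.01   0.026 -0.65  -1.448  2.956]
0 0.03 [-0.168  0.037 -0.032 -0.652 -1.342  2.957]
0 0 [-0.137  0.056 -0.055 -0.655 -1.289  2.958]
-0.07 0.15 [-0.316  0.179  0.293 -0.656 -1.576  2.963]
-0.07 0.09 [-0.257  0.188  0.218 -0.652 -1.474  2.968]
-0.07 0.03 [-0.2    0.213  0.161 -0.653 -1.374  2.972]
-0.07 0 [-0.172  0.231  0.138 -0.656 -1.325  2.975]
185 0 [ 0.419 -0.009 -0.201  0.    -1.379  1.239]
185 180 [ 0.419 -0.009 -0.201 -0.    -1.379 -1.902]
170 0 [ 0.419 -0.009 -0.201  0.    -1.379  0.978]
170 180 [ 0.419 -0.009 -0.201  0.    -1.379 -2.164]
150 0 [ 0.419 -0.009 -0.201  0.    -1.379  0.629]
150 180 [ 0.419 -0.009 -0.201  0.    -1.379 -2.513]
130 0 [ 0.419 -0.009 -0.201  0.    -1.379  0.279]
130 180 [ 0.419 -0.009 -0.201  0.    -1.379 -2.862]
107 0 [ 0.419 -0.009 -0.201  0.    -1.379 -0.122]
107 180 None
[[-0.951 -0.311 -0.001]
 [-0.311  0.951  0.001]
 [ 0.     0.001 -1.   ]]
```

```bash
python3 - <<'E'
from h import *
K=np.array([.619,-.0493,.1147])
manip.movep(K+A*(.12-.005),krot(1))
p,r=current_tcp_pos(),current_eef_rot()
im=vision.snapshot("wrist"); cv2.imwrite("pics/w1.png",im); np.save("w1.npy",np.r_[p,r])
print(current_t(),p-(K+A*.115),proj(cam("wrist",(p,r)),K), proj(cam("wrist",(p,r)),K+A*.015))
E
```

```text
2.375 [-1.62788682e-04 -8.66007255e-04  6.29100142e-05] [257.38836943 190.1506995 ] [257.39639206 196.4806379 ]
```

View pics/w1.png

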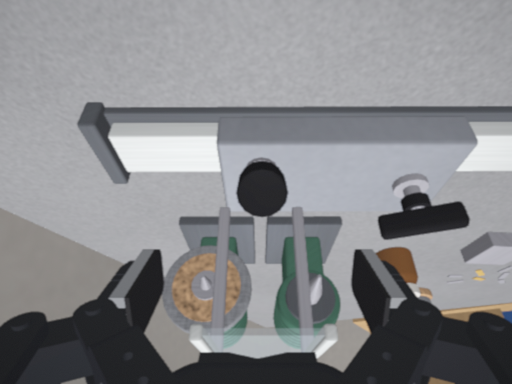

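The wrist view shows the black knob disc at about (262,190), the rail horizontal across the image, the wheel to the left (-y) and the clamp bar to the right at (422,220).

```bash
python3 - <<'E'
from h import *
im=cv2.imread('pics/w1.png'); w=np.load('w1.npy'); C=cam("wrist",(w[:3],w[3:]))
m=(im.max(2)<45).astype(np.uint8); m[:150]=0; m[232:]=0; m[:,:225]=0; m[:,300:]=0
cs,_=cv2.findContours(m,cv2.RETR_EXTERNAL,cv2.CHAIN_APPROX_NONE); c=max(cs,key=cv2.contourArea)
print(cv2.contourArea(c),cv2.minEnclosingCircle(c),cv2.boundingRect(c),cv2.fitEllipse(c))
cv2.imwrite('pics/w1z.png',cv2.resize(im[80:250,190:350],None,fx=3.5,fy=3.5,interpolation=cv2.INTER_CUBIC))
# carriage bottom/front edges slope: brightness gradients along columns
g=cv2.cvtColor(im,cv2.COLOR_BGR2GRAY).astype(float)
for cols,lo,hi,sg,z in [(list(range(235,465,10)),100,130,1,'carrtop far'),(list(range(125,215,5)),112,135,1,'strip'),]:
    pts=[]
    for u in cols:
        d=np.diff(g[lo:hi,u]); k=np.argmax(d*sg); pts.append((u,lo+k+.5))
    pts=np.array(pts); print(z,np.polyfit(pts[:,0],pts[:,1],1),pts[::5].tolist())
K=np.array([.619,-.0493,.1147])
for d in (0,.015,-.015): print(d, proj(C,K+A*d), proj(C,K+A*d+YH*.02)-proj(C,K+A*d))
E
```

```text
1959.5 ((261.5, 188.3431396484375), 26.730693817138672) (238, 162, 48, 54) ((261.5146179199219, 188.62677001953125), (47.02074432373047, 53.160030364990234), 177.39950561523438)
carrtop far [-1.87747036e-03  1.13060771e+02] [[235.0, 112.5], [285.0, 112.5], [335.0, 112.5], [385.0, 112.5], [435.0, 111.5]]
strip [-1.74974482e-16  1.22500000e+02] [[125.0, 122.5], [150.0, 122.5], [175.0, 122.5], [200.0, 122.5]]
0 [257.38836943 190.1506995 ] [ 2.55983244e+01 -1.94911300e-02]
0.015 [257.39639206 196.4806379 ] [ 2.71155305e+01 -2.03461983e-02]
-0.015 [257.38119698 184.49156055] [ 2.42419072e+01 -1.86982411e-02]
```

View pics/w1z.png

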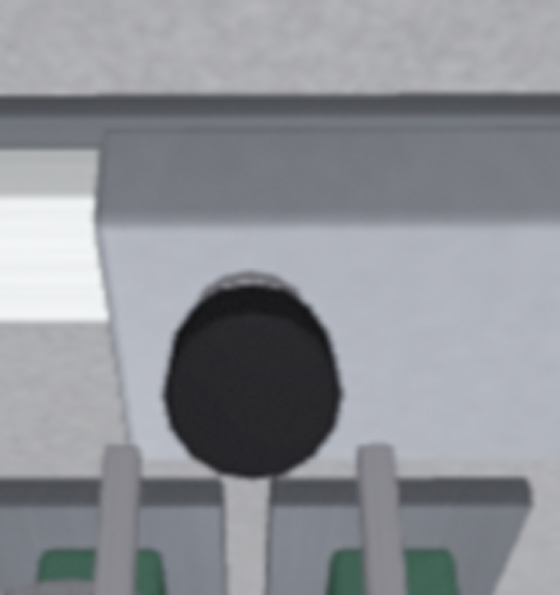

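```bash
python3 - <<'E'
from h import *
w=np.load('w1.npy'); C=cam("wrist",(w[:3],w[3:])); S=cam("scene"); T=cam("top")
im=cv2.imread('pics/scene0.png'); m=(im.max(2)<40).astype(np.uint8); m2=np.zeros_like(m); m2[208:240,240:272]=m[208:240,240:272]
cs,_=cv2.findContours(m2,cv2.RETR_EXTERNAL,cv2.CHAIN_APPROX_NONE); c=max(cs,key=cv2.contourArea)
bx=cv2.boundingRect(c); print(cv2.contourArea(c),bx); us=(bx[0]+(bx[2]-1)/2,bx[1]+(bx[3]-1)/2); e=cv2.fitEllipse(c); print(e)
t=im_t=cv2.imread('pics/top0.png'); 
for s in (us,e[0]):
    P,res=tri(ray(S,*s),ray(C,261.8,188.8)); print(P,res,P@XH,P@YH, "top proj",(proj(T,P)-[149.65,99.65])*3.4)
K=np.array([.619,-.0493,.1147]); print(proj(S,K),proj(S,K+.015*A))
cv2.imwrite('pics/tz.png',cv2.resize(t[165:205,240:290],None,fx=12,fy=12,interpolation=cv2.INTER_CUBIC))
E
```

```text
155.5 (248, 217, 16, 15)
((255.7353973388672, 224.0664520263672), (12.97144603729248, 15.559235572814941), 123.9174575805664)
[ 0.61792328 -0.04428544  0.1102675 ] [np.float64(0.0005068672037202295), np.float64(0.0005068672037202909)] 0.2310762505726222 -0.5747992227561165 top proj [395.12614816 288.47201934]
[ 0.61821649 -0.04368874  0.10980188] [np.float64(0.000525165382389773), np.float64(0.0005251653823897875)] 0.23174109363812967 -0.5748011870033937 top proj [394.57536183 288.29542451]
[254.3422829  224.00505805] [250.98164992 221.97765278]
```

View pics/tz.png

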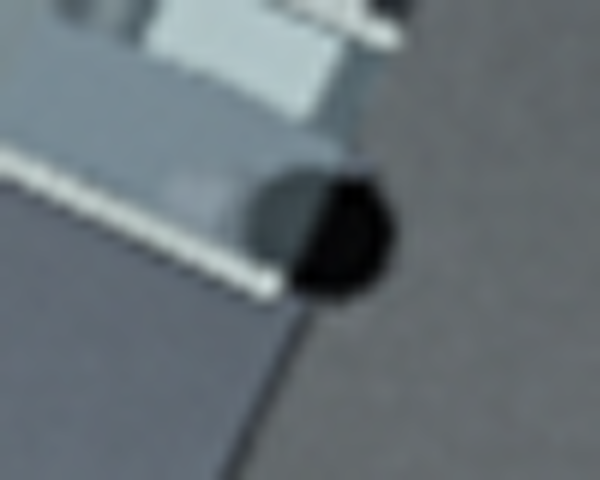

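Scene and wrist rays give a knob centre of (0.618,-0.044,0.110). The top projection agrees with it to under 1 px, and its rail y of -0.575 matches the pane. The earlier top estimate was biased because the pane hid half the disc. Now I'll approach and grip.

```bash
cat >> h.py <<'E'
K0=np.array([.618,-.0443,.1105])
def loc(v): v=np.array(v); return np.round([v@XH,v@YH,v@A],4)
def st(tag=""): 
    f=np.array(current_contact_force()); p=np.array(current_tcp_pos()); b=np.cross(A,YH)
    print(tag,"t%.2f"%current_t(),"w%.4f"%current_gripper_width(),"rel(y,a,b)",np.round([(p-K0)@YH,(p-K0)@A,(p-K0)@b],4),"F(y,a,b)",np.round([f@YH,f@A,f@b],1),"|F|%.1f"%np.linalg.norm(f))
E
python3 - <<'E'
from h import *
st()
print(manip.move_straight(K0-.005*A+.06*A,speed=.15,max_force=10)); st()
print(manip.move_straight(K0-.005*A,speed=.1,max_force=10)); st()
manip.set_gripper(.036,squeeze=60); st("gripped")
p,r=current_tcp_pos(),current_eef_rot()
im=vision.snapshot("wrist"); cv2.imwrite("pics/w2.png",im); cv2.imwrite("pics/s2.png",vision.snapshot("scene"))
E
```

```text
t2.38 w0.0853 rel(y,a,b) [-0.0033  0.1213  0.0012] F(y,a,b) [-0.6  0.3  0.3] |F|0.8
False
 t2.97 w0.0853 rel(y,a,b) [-0.0003  0.0557 -0.    ] F(y,a,b) [-0.3  0.5  0.4] |F|0.7
False
 t3.72 w0.0855 rel(y,a,b) [-0.0003 -0.0045 -0.0002] F(y,a,b) [-0.4 -0.7  0.3] |F|0.9
gripped t4.22 w0.0386 rel(y,a,b) [-0.0003 -0.0043 -0.0001] F(y,a,b) [ 1.1  4.1 -0.5] |F|4.3
```

View pics/w2.png

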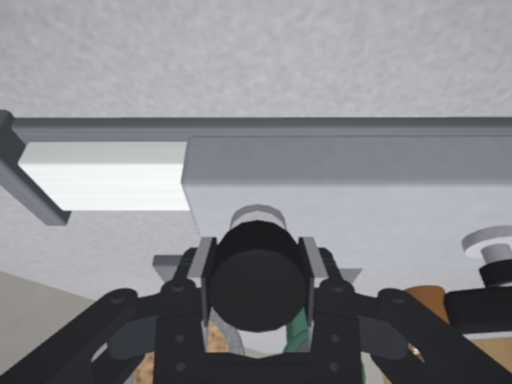

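The pads hold the knob squarely (disc at about (258,275), width 38.6 mm). Next I'll pull along the axis.

```bash
python3 - <<'E'
from h import *
p0=np.array(current_tcp_pos())
manip.set_gripper(.036,squeeze=80)
for d in (.008,.016,.022,.027,.031):
    r=manip.move_straight(p0+d*A,speed=.06,max_force=40); st(f"{d} {r}")
manip.sleep(.2); st()
cv2.imwrite("pics/w3.png",vision.snapshot("wrist"))
E
```

```text
0.008 False t4.83 w0.0381 rel(y,a,b) [ 0.      0.0035 -0.0001] F(y,a,b) [ 0.6 -0.7 -0.2] |F|1.0
0.016 False t5.11 w0.0383 rel(y,a,b) [ 0.0002  0.0109 -0.0001] F(y,a,b) [ 0.  -5.3 -1.5] |F|5.5
0.022 False t5.36 w0.0378 rel(y,a,b) [-0.      0.018  -0.0001] F(y,a,b) [ 2.7  0.8 -1.5] |F|3.2
0.027 False t5.61 w0.0381 rel(y,a,b) [-0.001   0.0244 -0.0001] F(y,a,b) [-0.   3.4  0.9] |F|3.5
0.031 False t5.86 w0.0381 rel(y,a,b) [-0.0008  0.0269 -0.0001] F(y,a,b) [-1.3 -1.9 -0.6] |F|2.4
 t6.06 w0.0377 rel(y,a,b) [-0.0006  0.0266 -0.0001] F(y,a,b) [-2.4 -2.1 -0.9] |F|3.3
```

View pics/w3.png

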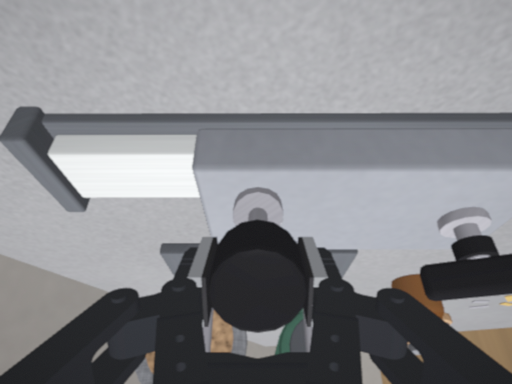

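```bash
python3 - <<'E'
from h import *
p0=np.array(current_tcp_pos()); q=p0-.0006*0*YH
for d in (.005,.015):
    r=manip.move_straight(p0-d*YH,speed=.06,max_force=20); st(f"{d} {r}")
    if r: break
else:
    r=manip.move_straight(p0-.062*YH,speed=.08,max_force=20); st(f".062 {r}"); 
    r=manip.move_straight(p0-.082*YH,speed=.03,max_force=12); st(f"stop? {r}")
cv2.imwrite("pics/w4.png",vision.snapshot("wrist"));cv2.imwrite("pics/s4.png",vision.snapshot("scene"))
E
```

```text
0.005 False t6.36 w0.0382 rel(y,a,b) [-0.0052  0.0261 -0.0001] F(y,a,b) [ 0.8 -3.  -0.2] |F|3.1
0.015 False t6.67 w0.0379 rel(y,a,b) [-0.0158  0.0264 -0.0001] F(y,a,b) [-0.4 -2.6 -0.3] |F|2.7
.062 False t7.42 w0.0383 rel(y,a,b) [-0.063   0.0269 -0.0002] F(y,a,b) [-2.9 -3.6 -0.8] |F|4.7
stop? True t7.90 w0.0383 rel(y,a,b) [-0.074   0.0254 -0.0002] F(y,a,b) [ 0.3 -0.  -2.2] |F|2.3
```

View pics/s4.png

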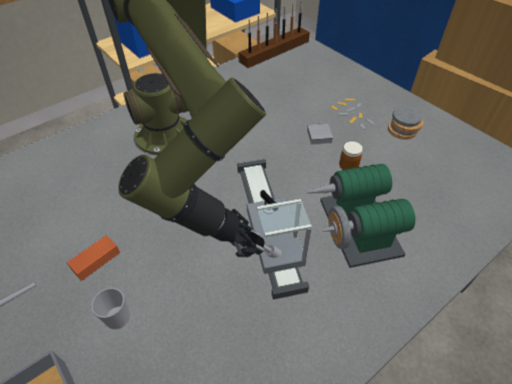

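View pics/w4.png

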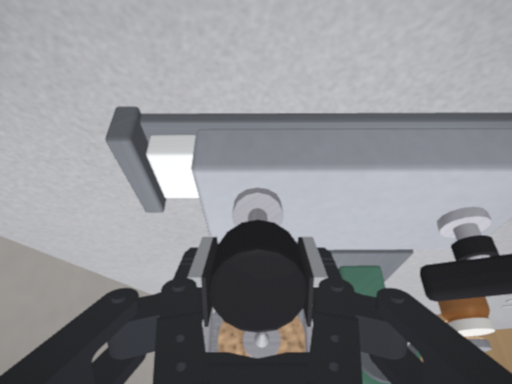

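The carriage slid and reached its end stop at -0.074, and the wheel is now centred behind the knob at about (260,335). I'll back off 4 mm and push home.

```bash
python3 - <<'E'
from h import *
p=np.array(current_tcp_pos()); y=(p-K0)@YH
r=manip.move_straight(p+(-.070-y)*YH,speed=.04,max_force=20); st(f"back {r}")
p=np.array(current_tcp_pos()); 
for d in (.004,.010,.018,.025,.0315):
    r=manip.move_straight(p-d*A,speed=.06,max_force=25); st(f"{d} {r}")
    if r: break
manip.sleep(.2); st()
cv2.imwrite("pics/w5.png",vision.snapshot("wrist"))
E
```

```text
back False t8.25 w0.0382 rel(y,a,b) [-0.0705  0.0257 -0.0003] F(y,a,b) [-2.3 -1.3 -1.1] |F|2.8
0.004 False t8.50 w0.0384 rel(y,a,b) [-0.0714  0.0234 -0.0003] F(y,a,b) [-0.7  4.6  0. ] |F|4.7
0.01 False t8.75 w0.0383 rel(y,a,b) [-0.07    0.0139 -0.0003] F(y,a,b) [-2.8 -8.5 -1.3] |F|9.0
0.018 False t9.03 w0.0381 rel(y,a,b) [-0.07    0.0067 -0.0002] F(y,a,b) [ 0.8 -2.  -1.1] |F|2.4
0.025 False t9.30 w0.0381 rel(y,a,b) [-0.0705  0.0003 -0.0002] F(y,a,b) [-0.1 -2.3 -1.8] |F|2.9
0.0315 False t9.56 w0.0383 rel(y,a,b) [-0.0715 -0.0043 -0.0003] F(y,a,b) [-0.6  5.7 -1.1] |F|5.8
 t9.76 w0.0383 rel(y,a,b) [-0.0715 -0.0043 -0.0003] F(y,a,b) [-0.1  6.4 -0.7] |F|6.4
```

View pics/w5.png

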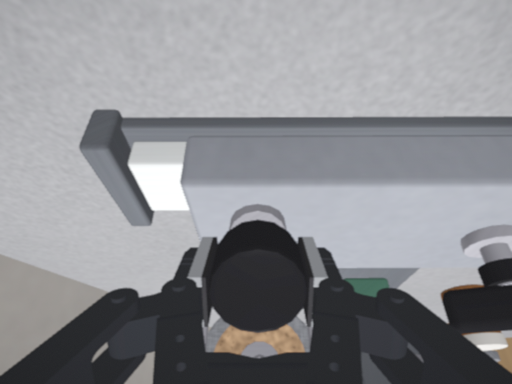

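The knob is back at the axial position it had when gripped at home (-4.3 mm), and the picture matches the first grip. I'll press a little more, test the lock with a small nudge, then release.

```bash
python3 - <<'E'
from h import *
p=np.array(current_tcp_pos())
r=manip.move_straight(p-.004*A,speed=.03,max_force=12); st(f"press {r}")
p=np.array(current_tcp_pos()); y=(p-K0)@YH
r=manip.move_straight(p+.006*YH,speed=.03,max_force=12); st(f"nudge {r}")
p=np.array(current_tcp_pos()); y=(p-K0)@YH
r=manip.move_straight(p+(-.070-y)*YH,speed=.03,max_force=15); st(f"centre {r}")
manip.set_gripper(.085); st("open")
p=np.array(current_tcp_pos())
r=manip.move_straight(p+.14*A,speed=.2,max_force=20); st(f"retract {r}")
p,r=current_tcp_pos(),current_eef_rot(); np.save("w6.npy",np.r_[p,r])
cv2.imwrite("pics/w6.png",vision.snapshot("wrist"));cv2.imwrite("pics/s6.png",vision.snapshot("scene"));cv2.imwrite("pics/t6.png",vision.snapshot("top"))
E
```

```text
press False t10.06 w0.0384 rel(y,a,b) [-0.0725 -0.0045 -0.0003] F(y,a,b) [ 3.1 16.4  0.5] |F|16.7
nudge True t10.27 w0.0384 rel(y,a,b) [-0.07   -0.0042 -0.0002] F(y,a,b) [ 2.7  2.4 -0.6] |F|3.7
centre False t10.52 w0.0384 rel(y,a,b) [-0.07   -0.0042 -0.0003] F(y,a,b) [ 0.6  4.2 -1.9] |F|4.7
open t11.04 w0.0852 rel(y,a,b) [-0.0699 -0.0044 -0.0001] F(y,a,b) [-0.4 -0.3  0.4] |F|0.6
retract False t11.89 w0.0849 rel(y,a,b) [-0.0695  0.1342  0.0003] F(y,a,b) [ 0.5 -1.4 -0.2] |F|1.5
```

View pics/w6.png

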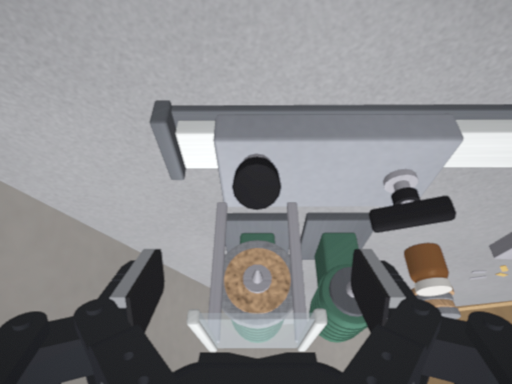

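View pics/t6.png

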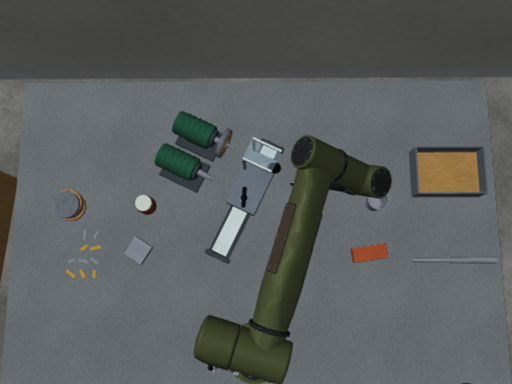

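The pin is in, since the nudge was blocked after 2.5 mm, and the shield now stands in front of the wheel. The T-bar is at about (412,213) in the wrist view. I'll move above it now.

```bash
cat >> h.py <<'E'
def crot(ang):  # bar angle deg in world
    t=np.radians(ang+90); y=np.array([np.cos(t),np.sin(t),0]); z=-ZH; return R.from_matrix(np.c_[np.cross(y,z),y,z]).as_rotvec()
def barmeas(im,C,box,z=.123,th=40):
    m=np.zeros(im.shape[:2],np.uint8); a,b,c,d=box; m[b:d,a:c]=(im[b:d,a:c].max(2)<th)
    cs,_=cv2.findContours(m,cv2.RETR_EXTERNAL,cv2.CHAIN_APPROX_NONE); c=max(cs,key=cv2.contourArea)
    r=cv2.minAreaRect(c); bp=cv2.boxPoints(r); P=np.array([onz(C,*q,z) for q in bp])
    e=P[1]-P[0],P[2]-P[1]; L=max(e,key=np.linalg.norm)
    return r,P.mean(0),np.degrees(np.arctan2(L[1],L[0]))%180,[np.linalg.norm(x) for x in e]
E
python3 - <<'E'
from h import *
w=np.load('w6.npy'); print(barmeas(cv2.imread('pics/w6.png'),cam("wrist",(w[:3],w[3:])),(360,180,470,240)))
print(barmeas(cv2.imread('pics/t6.png'),cam("top"),(230,180,258,212)))
p=np.array(current_tcp_pos())
manip.move_straight(p+.15*YH+.06*ZH,speed=.25); 
manip.movep(np.array([.571,.039,.245]),crot(178))
p,r=current_tcp_pos(),current_eef_rot(); np.save("w7.npy",np.r_[p,r])
im=vision.snapshot("wrist"); cv2.imwrite("pics/w7.png",im); st(); print(p,current_qpos())
E
```

```text
(((409.9969482421875, 204.75050354003906), (34.02865219116211, 83.20855712890625), 80.77011108398438), array([ 0.57052531, -0.00103341,  0.123     ]), np.float64(171.7375057796108), [np.float64(0.060757261930476085), np.float64(0.06044974387043624)])
(((243.5, 196.5), (19.0, 5.0), 90.0), array([0.57051793, 0.03890934, 0.123     ]), np.float64(0.05166901753537445), [np.float64(0.018560250923776785), np.float64(0.07133818105582049)])
 t14.15 w0.0849 rel(y,a,b) [ 0.0784  0.0726 -0.1248] F(y,a,b) [-0.5  1.1 -0. ] |F|1.2
[0.57113768 0.03868186 0.24419376] [ 4.17052841e-01 -3.25811638e-02  1.07692725e-02 -5.85861310e-04
 -1.61473913e+00  1.11638782e+00]
```

View pics/w7.png

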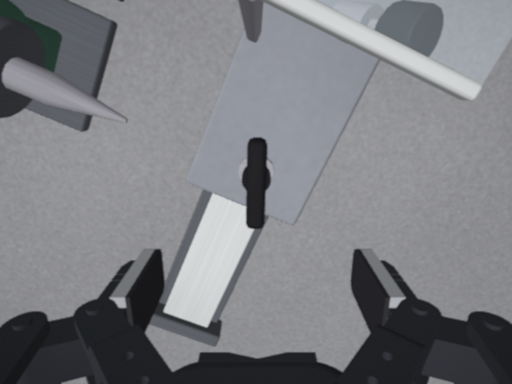

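```bash
python3 - <<'E'
from h import *
w=np.load('w7.npy'); C=cam("wrist",(w[:3],w[3:]))
im=cv2.imread('pics/w7.png'); m=np.zeros((384,512),np.uint8); m[130:235,235:280]=im[130:235,235:280].max(2)<45
rows=[v for v in range(130,235) if m[v].any()]; print(rows[0],rows[-1])
c=[(v,np.flatnonzero(m[v])) for v in rows]; ws=[(v,x.mean(),len(x)) for v,x in c]; print([(v,round(a,1),n) for v,a,n in ws[::8]])
a=onz(C,ws[5][1],rows[0],.123); b=onz(C,ws[-6][1],rows[-1]+1,.123-.0)
print(a,b,np.linalg.norm(a-b),(a+b)/2,np.degrees(np.arctan2(*(b-a)[[1,0]]))%180)
# 2-view with w6
w=np.load('w6.npy'); C6=cam("wrist",(w[:3],w[3:]))
print(proj(C6,[*((a+b)/2)[:2],.111]))
E
```

```text
138 227
[(138, np.float64(257.0), 5), (146, np.float64(257.0), 17), (154, np.float64(257.0), 17), (162, np.float64(256.0), 17), (170, np.float64(256.0), 23), (178, np.float64(255.5), 26), (186, np.float64(256.0), 23), (194, np.float64(255.5), 16), (202, np.float64(255.5), 16), (210, np.float64(255.5), 16), (218, np.float64(255.5), 16), (226, np.float64(255.0), 13)]
[0.61025936 0.03829664 0.123     ] [0.53553696 0.04271003 0.123     ] 0.07485261882969309 [0.57289816 0.04050334 0.123     ] 176.6198166019604
[408.19311017 216.28689748]
```

```bash
python3 - <<'E'
import cv2,numpy as np
a=cv2.imread('pics/w7.png')[125:240,210:300]; b=cv2.imread('pics/w6.png')[165:240,355:465]
f=lambda i:cv2.resize(np.clip(i.astype(float)*2.2,0,255).astype(np.uint8),None,fx=3.5,fy=3.5,interpolation=cv2.INTER_CUBIC)
A,B=f(a),f(b); o=np.zeros((max(A.shape[0],B.shape[0]),A.shape[1]+B.shape[1]+10,3),np.uint8); o[:A.shape[0],:A.shape[1]]=A;o[:B.shape[0],A.shape[1]+10:]=B
cv2.imwrite('pics/z7.png',o)
E
```

```text
(no output)
```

View pics/z7.png

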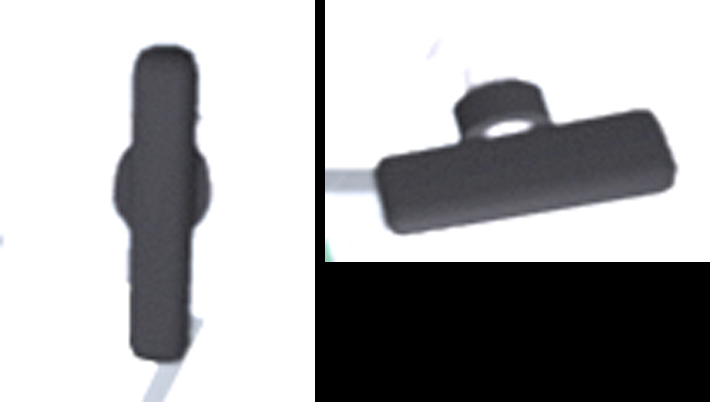

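Bar: centre about (0.573,0.040), length 75 mm (76 given), angle about 176.6°, which puts the clamp at about 0.39 rad. The hub disc sits below the bar, so I'll keep the fingertips at the bar's underside and grip there.

```bash
python3 - <<'E'
from h import *
c=np.array([.573,.0402,.114]); r=crot(176.6)
manip.set_gripper(.06)
print(manip.move_straight(c+.06*ZH,rot=r,speed=.15,max_force=10)); 
print(manip.move_straight(c,speed=.08,max_force=8)); st(); print(current_tcp_pos())
manip.set_gripper(.012,squeeze=60); st("grip"); print(np.array(current_contact_force()),np.array(current_wrist_torque()),current_qpos())
cv2.imwrite("pics/w8.png",vision.snapshot("wrist"))
E
```

```text
False
False
 t16.05 w0.0597 rel(y,a,b) [ 0.0772 -0.0315 -0.047 ] F(y,a,b) [-0.3  0.3 -0.8] |F|0.9
[0.57335225 0.04021215 0.11460621]
grip t16.52 w0.0147 rel(y,a,b) [ 0.0772 -0.0312 -0.0466] F(y,a,b) [0.8 3.8 1.5] |F|4.2
[-2.21879194 -2.81655733  2.09700866] [-0.68702412  0.47200945 -0.03727476] [ 4.18833477e-01 -3.41278288e-03 -1.97826228e-01  6.96444526e-04
 -1.37624456e+00  1.09220809e+00]
```

View pics/w8.png

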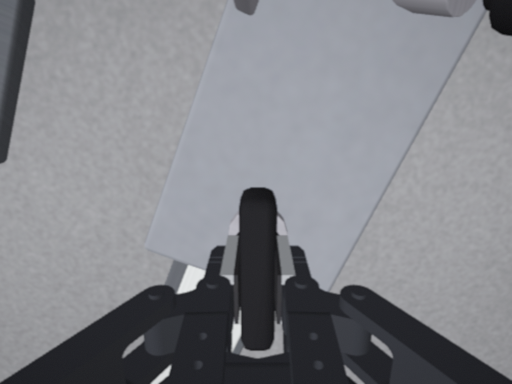

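The bar is gripped across its middle, centred at about (258,270) and aligned with the tool. Next I'll turn it clockwise.

```bash
python3 - <<'E'
from h import *
q0=np.array(current_qpos()); t0=np.array(current_wrist_torque())[2]
for d in [.2,.4,.6,.8,1.0,1.1]+list(np.arange(1.14,1.41,.03)):
    q=q0.copy(); q[5]-=d; manip.set_joints(q)
    t=np.array(current_wrist_torque()); print("%.2f"%d,"act %.3f"%(q0[5]-current_qpos()[5]),"tz %.2f"%(t[2]-t0),"F",np.round(current_contact_force(),1),"t%.2f"%current_t())
    if abs(t[2]-t0)>.8: break
st(); cv2.imwrite("pics/w9.png",vision.snapshot("wrist"))
E
```

```text
0.20 act 0.196 tz -0.10 F [-0.8 -4.4  2. ] t16.88
0.40 act 0.397 tz -0.01 F [-2.5 -7.6  3.4] t17.18
0.60 act 0.597 tz -0.05 F [-3.7 -8.3  3. ] t17.49
0.80 act 0.797 tz -0.04 F [-5.  -9.9  3.6] t17.80
1.00 act 0.997 tz 0.01 F [ -7.3 -11.6   3.8] t18.11
1.10 act 1.097 tz -0.11 F [-8.1 -9.9  5.2] t18.36
1.14 act 1.136 tz -0.10 F [ -7.9 -10.8   5.5] t18.61
1.17 act 1.166 tz -0.06 F [ -8.1 -11.5   4.4] t18.86
1.20 act 1.196 tz -0.02 F [ -8.2 -12.2   4.2] t19.11
1.23 act 1.225 tz 0.92 F [ -9.1 -12.5   5.4] t19.36
 t19.36 w0.0147 rel(y,a,b) [ 0.0776 -0.0291 -0.0439] F(y,a,b) [ 2.7 13.7  8.7] |F|16.4
```

View pics/w9.png

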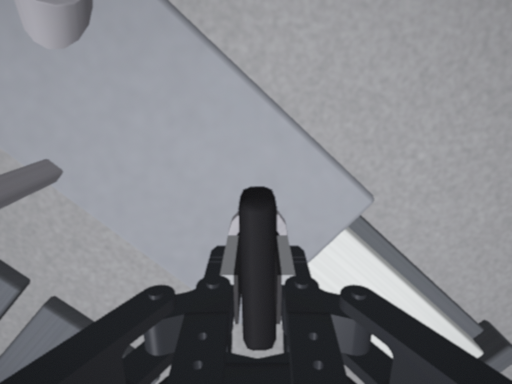

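The stop came at about 1.21 rad of turn, as predicted from 1.6 - 0.39, and the torque jumped to 0.9 N m. I'll seat it slightly more, release, lift and check.

```bash
python3 - <<'E'
from h import *
q=np.array(current_qpos()); q[5]-=.03; manip.set_joints(q); print(np.round(current_wrist_torque(),2),current_qpos()[5]-q[5])
manip.set_gripper(.06); st("open")
p=np.array(current_tcp_pos())
print(manip.move_straight(p+.13*ZH,speed=.2,max_force=15)); st()
p,r=np.array(current_tcp_pos()),np.array(current_eef_rot()); np.save("w10.npy",np.r_[p,r])
im=vision.snapshot("wrist"); cv2.imwrite("pics/w10.png",im)
q=np.array(current_qpos()); q[0]+=.9; manip.set_joints(q); st()
cv2.imwrite("pics/s10.png",vision.snapshot("scene"));cv2.imwrite("pics/t10.png",vision.snapshot("top"))
s=cv2.imread("pics/s10.png")[130:300,200:420]; cv2.imwrite("pics/s10z.png",cv2.resize(s,None,fx=3.5,fy=3.5,interpolation=cv2.INTER_CUBIC))
E
```

```text
[-1.49  0.47  1.67] 0.004397490683679756
open t20.16 w0.0598 rel(y,a,b) [ 0.0776 -0.0292 -0.0441] F(y,a,b) [-0.8 -0.2  0.2] |F|0.9
False
 t20.96 w0.0601 rel(y,a,b) [ 0.0781  0.072  -0.123 ] F(y,a,b) [ 0.9 -0.2 -0.5] |F|1.1
 t22.82 w0.0603 rel(y,a,b) [ 0.4874 -0.1017 -0.3446] F(y,a,b) [-0.1  0.4  0.1] |F|0.4
```

View pics/w10.png

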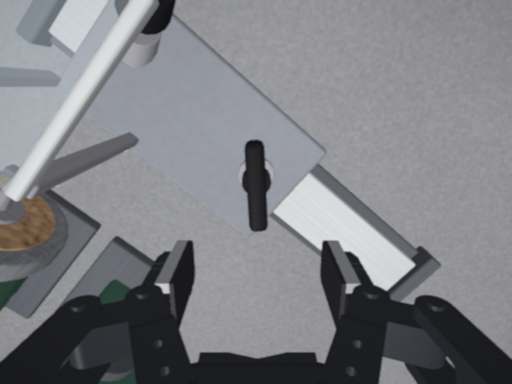

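View pics/s10z.png

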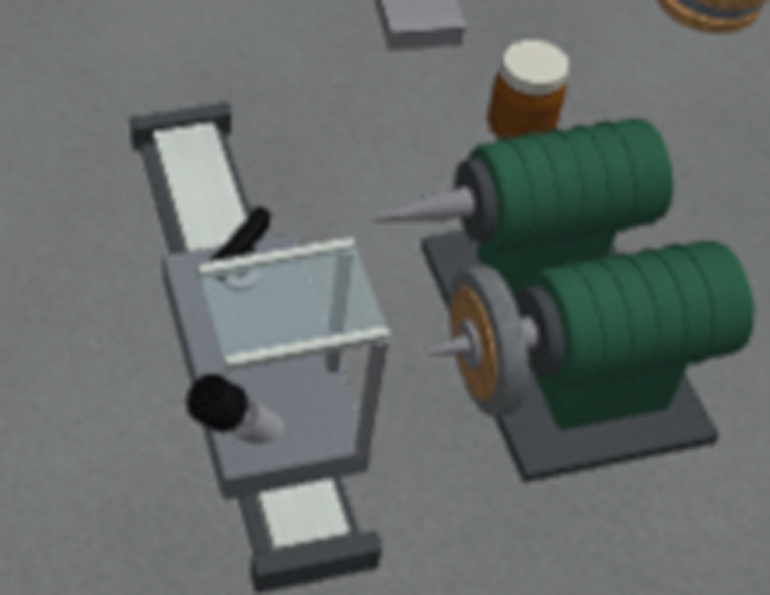

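View pics/t10.png

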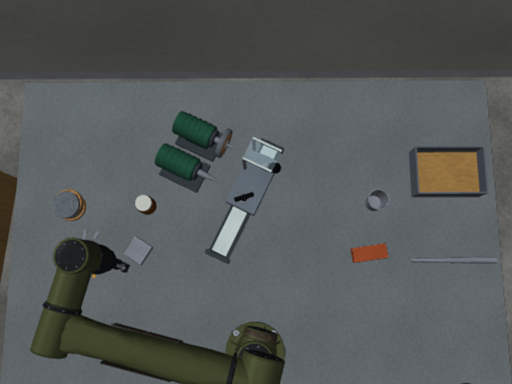

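```bash
python3 - <<'E'
from h import *
w=np.load('w10.npy'); C=cam("wrist",(w[:3],w[3:]))
im=cv2.imread('pics/w10.png'); m=np.zeros((384,512),np.uint8); m[135:235,235:280]=im[135:235,235:280].max(2)<45
rows=[v for v in range(135,235) if m[v].any()]
f=np.array([(v,np.flatnonzero(m[v]).mean()) for v in list(range(147,158))+list(range(205,225))])
k=np.polyfit(f[:,0],f[:,1],1); a=onz(C,np.polyval(k,rows[0]),rows[0],.123); b=onz(C,np.polyval(k,rows[-1]+1),rows[-1]+1,.123)
ang=np.degrees(np.arctan2(*(b-a)[[1,0]]))%180; print(rows[0],rows[-1],np.linalg.norm(a-b),(a+b)/2,ang,"clamp",np.radians(199-ang))
M=R.from_rotvec(w[3:]).as_matrix(); print("tool bar ang",np.degrees(np.arctan2(M[1,0],M[0,0]))%180)
S=cam("scene"); im=cv2.imread('pics/s10.png'); Kf=K0-.07*YH
print("pred home",proj(S,Kf),"pred out",proj(S,Kf+.03*A),"start pred",proj(S,K0))
u,v=proj(S,Kf).astype(int); m=np.zeros((384,512),np.uint8); m[v-20:v+20,u-20:u+20]=im[v-20:v+20,u-20:u+20].max(2)<40
cs,_=cv2.findContours(m,cv2.RETR_EXTERNAL,cv2.CHAIN_APPROX_NONE); c=max(cs,key=cv2.contourArea); print(cv2.boundingRect(c),cv2.fitEllipse(c)[0])
T=cam("top")
def cen(f,box,cond):
    im=cv2.imread(f).astype(int); a,b,c,d=box; s=im[b:d,a:c]; y,x=np.nonzero(cond(s)); return round(x.mean()+a,1),round(y.mean()+b,1),len(x)
red=lambda s:(s[...,2]>s[...,0]+60)
for n,b in (("bar",(345,235,395,270)),("jar",(130,190,160,220))): print(n,[cen(f,b,red) for f in ("pics/top0.png","pics/t10.png")])
E
```

```text
141 229 0.07412076249239123 [0.57105576 0.03694292 0.123     ] 109.16199382285171 clamp 1.5679690012182417
tool bar ang 104.64797654746712
pred home [261.29185164 244.46993096] pred out [254.38807609 240.62739873] start pred [255.55288657 223.7890934 ]
(254, 237, 16, 16) (261.5102844238281, 244.70091247558594)
bar [(np.float64(368.8), np.float64(252.5), 485), (np.float64(369.2), np.float64(252.7), 492)]
jar [(np.float64(nan), np.float64(nan), 0), (np.float64(nan), np.float64(nan), 0)]<stdin>:15: RuntimeWarning: Mean of empty slice.
  ret = ret.dtype.type(ret / rcount)
```

Knob home and carriage position are confirmed: scene blob at (261.5,244.7), prediction (261.3,244.5). The bar reads 1.57 rad against the 1.6 stop. That is within measuring error, but there is time, so I'll re-grip and check gently that it is on the stop.

```bash
python3 - <<'E'
from h import *
q=np.array(current_qpos()); q[0]-=.9; manip.set_joints(q)
c=np.array([.573,.0402,.114]); 
print(manip.move_straight(c+.05*ZH,rot=crot(109.2),speed=.15,max_force=10)); 
print(manip.move_straight(c,speed=.08,max_force=8))
manip.set_gripper(.012,squeeze=60); t0=np.array(current_wrist_torque())[2]; print("tz0",t0)
q0=np.array(current_qpos())
for d in np.arange(.015,.12,.015):
    q=q0.copy(); q[5]-=d; manip.set_joints(q); t=np.array(current_wrist_torque())[2]
    M=R.from_rotvec(current_eef_rot()).as_matrix(); print("%.3f tz %.2f ang %.2f"%(d,t,np.degrees(np.arctan2(M[1,0],M[0,0]))%180))
    if t>.6: break
manip.set_gripper(.06); st("open")
p=np.array(current_tcp_pos())
print(manip.move_straight(p+.13*ZH,speed=.2,max_force=15)); st()
p,r=np.array(current_tcp_pos()),np.array(current_eef_rot()); np.save("w11.npy",np.r_[p,r])
im=vision.snapshot("wrist"); cv2.imwrite("pics/w11.png",im)
C=cam("wrist",(p,r))
m=np.zeros((384,512),np.uint8); m[135:235,235:280]=im[135:235,235:280].max(2)<45
f=np.array([(v,np.flatnonzero(m[v]).mean()) for v in list(range(147,158))+list(range(205,225)) if m[v].any()])
k=np.polyfit(f[:,0],f[:,1],1); a=onz(C,np.polyval(k,141),141,.123); b=onz(C,np.polyval(k,229),229,.123)
print("bar ang",np.degrees(np.arctan2(*(b-a)[[1,0]]))%180)
E
```

```text
False
False
tz0 -0.03396537942589964
0.015 tz -0.09 ang 108.30
0.030 tz 0.19 ang 107.45
0.045 tz 0.82 ang 106.63
open t27.89 w0.0602 rel(y,a,b) [ 0.0776 -0.0304 -0.0458] F(y,a,b) [ 1.  -0.5 -0.4] |F|1.2
False
 t28.69 w0.0599 rel(y,a,b) [ 0.0781  0.0707 -0.1248] F(y,a,b) [-0.4 -0.8  0.6] |F|1.1
bar ang 109.24455722128486
```

View pics/w11.png

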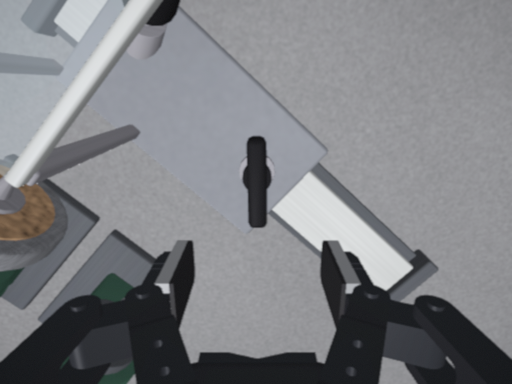

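```bash
python3 - <<'E'
from h import *
for n,rs in (("w8",(195,340)),("w9",(195,340)),("w10",(142,228)),("w11",(140,226)),("w7",(140,226))):
    g=cv2.imread(f'pics/{n}.png').max(2).astype(float); o=[]
    for v in range(*rs):
        row=g[v,225:295]; 
        d=np.flatnonzero(row<42); d=d[(d>8)&(d<60)]
        if len(d)>5: o.append((v,d.min()+225,d.max()+225))
    o=np.array(o); print(n); print([tuple(int(x) for x in r) for r in o[::9]])
E
```

```text
w8
[(195, 243, 272), (204, 241, 274), (213, 240, 275), (222, 241, 275), (231, 241, 275), (240, 239, 275), (249, 238, 276), (258, 237, 277), (267, 236, 278), (276, 238, 274), (285, 238, 274), (294, 239, 274), (303, 239, 275), (312, 242, 273), (321, 242, 272), (330, 242, 272), (339, 243, 272)]
w9
[(195, 242, 272), (204, 240, 274), (213, 240, 275), (222, 240, 274), (231, 241, 275), (240, 239, 275), (249, 238, 276), (258, 237, 278), (267, 236, 279), (276, 238, 276), (285, 239, 275), (294, 239, 284), (303, 243, 275), (312, 244, 275), (321, 244, 275), (330, 244, 274), (339, 245, 274)]
w10
[(142, 248, 260), (151, 246, 262), (160, 246, 263), (169, 247, 264), (178, 244, 268), (187, 245, 267), (196, 249, 264), (205, 249, 265), (214, 250, 265), (223, 251, 265)]
w11
[(140, 249, 263), (149, 248, 264), (158, 248, 264), (167, 247, 266), (176, 244, 269), (185, 246, 267), (194, 249, 265), (203, 249, 265), (212, 250, 265), (221, 250, 265)]
w7
[(140, 251, 263), (149, 249, 265), (158, 249, 265), (167, 247, 265), (176, 244, 268), (185, 244, 267), (194, 248, 263), (203, 248, 263), (212, 248, 262), (221, 247, 263)]
```

```bash
python3 - <<'E'
from h import *
for n in ("w7","w10","w11"):
    w=np.load(n+'.npy'); M=R.from_rotvec(w[3:]).as_matrix(); C=cam("wrist",(w[:3],w[3:]))
    g=cv2.imread(f'pics/{n}.png').max(2).astype(float); o=[]
    for v in list(range(147,160))+list(range(200,222)):
        row=g[v,235:285]; d=row<60; x=np.flatnonzero(d); l,r=x.min(),x.max()
        sub=lambda i,j:i+(row[i]-60)/(row[i]-row[j])*(j-i)
        o.append((v,235+(sub(l-1,l)+sub(r+1,r))/2))
    o=np.array(o); k=np.polyfit(o[:,0],o[:,1],1)
    a,b=[onz(C,np.polyval(k,v),v,.123) for v in (145,222)]
    print(n,"tool",np.degrees(np.arctan2(M[1,0],M[0,0]))%180,"tilt",np.round(M[:2,2],4),"slope deg",np.degrees(k[0]),"bar",np.degrees(np.arctan2(*(b-a)[[1,0]]))%180)
E
```

```text
w7 tool 177.88538501158177 tilt [-0.0014  0.0001] slope deg -1.456654285953695 bar 176.44470114481652
w10 tool 104.64797654746712 tilt [-0.0067 -0.0059] slope deg 2.9806337916703867 bar 107.44501994984506
w11 tool 106.58993322887072 tilt [-0.0043 -0.002 ] slope deg 0.8759393213758966 bar 107.41795952351016
```

A sub-pixel fit puts the released bar at 107.4°, so the clamp is at about 1.60 rad, on its stop. My earlier 109° was a coarse mask fit. The gripper is clear, so I'll hand in.

```bash
python3 - <<'E'
from h import *
q=np.array(current_qpos()); q[0]+=.5; manip.set_joints(q); st()
manip.hand_in(); print(current_t())
E
```

```text
t29.84 w0.0600 rel(y,a,b) [ 0.2753 -0.0544 -0.284 ] F(y,a,b) [-0.7  0.5  0.7] |F|1.1
the job is handed in; nothing more can be done
the job is handed in; nothing more can be done
```

The job is done and handed in at about 30 s of robot time; no verdict was reported. I pulled the plunger out to its detent and slid the carriage to the end stop on the wheel side. I then backed off 4 mm to the -0.070 slot, pushed the knob home and turned the T-bar clockwise to its stop.

**Last checks:**
- **Plunger:** the knob returned to the axial position it had when first gripped at home. A 12 N nudge along the rail was blocked after 2.5 mm, so the pin is in the slot. In the scene picture the knob is within 0.3 px of where it should be when home.
- **Shield:** the pictures show the pane in front of the wheel head.
- **Clamp:** torque rose sharply at the predicted angle. The first picture after release read 1.57 rad, so I gripped the bar again and the stop came at the same angle. A finer fit of both released pictures gives about 1.60 rad.
- **Loose things:** the compound bar measured unmoved (within half a pixel). My numeric check of the jar found no pixels. The jar, cup and steel block look unchanged by eye in the top picture taken before the re-grip; I took none after it.

One early measurement disagreed. The first knob estimate from the top camera was about 5 mm off because the pane hid half the knob; I replaced it with a scene and wrist measurement before touching anything.

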